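# Offer up the vacuum chamber door for its hinge pin

### The arm

A 6-joint arm with a two-finger parallel gripper is mounted at the origin on the work surface. World frame = base frame: x ahead of the robot, y to its left, z up, the work surface at z = 0. Lengths are in m, angles in rad, forces in N, time in s.
With the tool pointing down it reaches from about 0.35 to 0.975 m from the base axis. Payload 4.9 kg.
Tool frame: the origin (TCP) lies midway between the tips of the shut fingers; the grasp point (between the pads) lies 19 mm behind it; z points along the fingers, y is the line along which they close (so a half turn about z gives the same grasp; the last joint's range is limited). The gripper opens to 85 mm and grips with 20 to 120 N. Pads are 22 mm wide; open, the fingers measure 114 mm over their backs; the gripper's body (76 mm by 85 mm) begins 54 mm behind the grasp point. The pads swing forward as they close: fully open they stand 13 mm farther back than shut.
Start: joints at [-1.226, 0.053, 1.613, -0, 1.476, -0.119], TCP at [0.28, -0.559, 0.231] pointing down, gripper open.
Joint ranges: [-3.01, 3.01], [-1.01, 2.22], [0.06, 2.58], [-1.02, 4.17], [0.09, 2.62], [-3.14, 3.14]. Speed limits (rad/s): [2.57, 2.57, 3.14, 3.14, 3.14, 3.14].

### API

Orientations are given as a rotation vector (axis times angle).
In Python, from station import ctrl, optics, job gives the robot as it stands.
- The arm moves only by the shell command python3 -m jog 'ROWS' [OPENING] [FORCE]. ROWS is JSON, a list of rows, each a list of 2 entries, a list of its own where there are three numbers: the shift along the tool's x, y, z in m, then the turn, a rotation vector about the tool's x, y, z in rad. A call has 1 to 5 rows; each row is the pose to reach, as a shift and turn from the pose commanded when the call began, along the tool's axes at that moment; what a row does not reach only later rows make up. A row lasts 1/10 s, in which the tool goes at most 50 mm and 8.59 degrees, less where a joint would pass 70% of its speed; a pose out of reach is approached as far as the arm can. A call with a gripper value outside its range is refused whole. OPENING is the opening, from 0 (shut) to 1 (fully open), set as the call begins (- or left out, the last holds). The fingers move at their own pace and stop on an object; FORCE is the grip in N (left out, the last holds). Time passes only in rows, so rows that repeat a pose let the fingers close. It gives the time, the measured TCP pose, the force, the opening and the grip force at its end, in the units of the state.
- ctrl.get_obs(): the state, without advancing time (a new reading comes with each control period).
- optics.get_image(name): name is "scene" or "top" or "wrist"; returns a dict with "image" (384x512x3 uint8, blue, green, red), "fx", "fy", "cx", "cy" (pixels), "rvec" (rotation vector, rad) and "tvec" (3), from world to camera coordinates, as OpenCV has them; the wrist camera has in their place "mount" (4x4, takes a point from camera to tool coordinates, whose origin is the TCP and whose axes are the flange's). Camera axes: x right, y down, z forward; pixel columns grow to the right and rows downward; lengths in m; the calibration is good to about 2 mm. The wrist camera is an equidistant fisheye: a pixel r from the principal point sees the ray r / f radians off the axis. A picture is of the moment at which its call begins: read the wrist's pose just before it. There is no depth.
- job.finish_job(): hands the job in; it is judged then, once.
The state is a dict: "t": time; "q": joint angles; "dq": joint speeds; "effort": joint torques, N m; "tool_pos": TCP position; "tool_rot": TCP orientation; "contact_force": force on the tool from outside, world axes, zero at the start; "wrist_torque": the same for the moment, N m; "opening": finger opening in m; "grip_force": force on a finger pad.
Only numpy, scipy, OpenCV 4.12 (cv2) and the standard library are available. Lean on these libraries where they do the work, as an engineer would, in place of code of your own. Each camera call takes 0.05 s, during which the arm holds its last target. There are 200 camera calls.

### The job

Lift the chamber door out of the plate rack, bring its hinge knuckle gently between the two lugs of the jamb block on the vacuum chamber, and line the holes up so that the hinge pin could be dropped straight through, with the door standing open about square to the chamber front. Finish while still holding it there by hand, steady, its weight in the gripper and not resting or leaning on the chamber; never knock the door against the chamber, and leave the pin and the other things on the bench where they are.

Things in the scene. Friction and masses are not known exactly. Their poses are not given: they have to be found in the camera images.
- door: Loose aluminium door, 0.5-0.75 kg: upright plate 150 mm wide (x), 14 thick (y), 150 high (z); origin: centre of the plate's underside, 12 mm above the bench at the start; mass centre within 4 mm of mid-plate. Hinge knuckle on the +x edge. Outer face (-y): window frame 66 mm wide, 8 proud, at x 0, z 72 mm; knob 26 mm wide, 28 proud, at x -58, z 75 mm. Inner face plain.
- grip_band (a point): middle of the door's top edge (door frame: x 0, y 0, z 150 mm). Both faces are bare for 40 mm below it: the place to pinch the 14 mm plate across its thickness, from above, over the mass centre.
- knuckle_top (a point): centre of the upper mouth of the 10 mm upright hole in the door's knuckle (door frame: x 100, y 0, z 97 mm). The knuckle is a steel barrel, 18 mm in outer diameter, 44 mm high, on an arm 12 mm thick and 44 mm high from the plate's +x edge.
- knuckle_bottom (a point): centre of the lower mouth of the same hole (door frame: x 100, y 0, z 53 mm)
- chamber: Fixed cube vacuum chamber, 160 mm each way, on posts: top 205 mm above the bench, fittings 60 mm higher at the back. Origin at bench level under the cube's centre; front with round port faces its -x. Steel jamb block on the side wall at its -y front corner, with two lugs one above the other. Door open square: door axes parallel to the chamber's, plate in front of the hinge, underside 50 mm up.
- lug_upper (a point): centre of the lower mouth of the upper lug's upright 10 mm hole, 150 mm above the bench, on the hinge axis (chamber frame: x -88, y -100 mm). The lugs are 20 mm wide and 24 high; the 50 mm gap between them is open to the front and sides, the jamb block's flat face closes it 12 mm behind the axis.
- lug_lower (a point): centre of the upper mouth of the lower lug's hole, on the hinge axis, 100 mm above the bench. The 44 mm knuckle goes in level from the front with 3 mm to spare above and below.
- rack: Fixed black plastic plate rack, 150 (x) by 118 (y) by 34 mm high, with three slots along its x, 16 mm wide, their floor 12 mm above the bench; the door stands in the middle one. Origin at the centre of its underside.
- pin: Loose steel hinge pin, 7 mm in diameter, 120 mm long along its x, with a 30 mm bent end, lying on the bench; origin on the bench under the middle of the long part. Not to be moved.
- wrench: Loose wrench 160 mm long along its x, lying on the bench. Not to be moved.
- solvent: Loose white bottle 62 mm in diameter, 150 mm high, standing on the bench; origin at its foot. Not to be moved.
- blank: Loose steel blanking flange, a disc 75 mm in diameter and 12 mm thick, lying on the bench; origin under its centre. Not to be moved.
There are look-alikes about, which are no part of the job. Leave any green or purple look-alike of the door alone.

How it is judged:
By the outcome, as a careful person would: the job done as asked, in the order asked, and still so for the second after the job is handed in, while the arm keeps its last pose, push and grip.
It also fails if it takes over 35 s, if anything falls off the work surface, if the arm or the gripper's body presses on something with over 40 N, if the wrist force passes 120 N, or if a joint passes its speed limit or range.

## Working session

There is one attempt and no reset: what is moved stays moved. The work goes in short steps, Python scripts to look and compute and a shell command to move; the robot and the scene stay as the last step left them, time stands still between calls to the robot, and variables do not carry over. Pictures are saved under pics/ and viewed, at most 10 in all, crops included, and the job is handed in when it is done.

```bash
ls; mkdir -p pics; python3 - <<'E'
from station import ctrl,optics
import cv2,numpy as np
o=ctrl.get_obs();print(o['t'],o['tool_pos'],o['tool_rot'],o['opening'])
for n in ['scene','top','wrist']:
    d=optics.get_image(n);cv2.imwrite(f'pics/{n}0.png',d['image'])
    np.save(f'pics/{n}0.npy',d,allow_pickle=True)
    print(n,{k:(np.round(v,4).tolist()) for k,v in d.items() if k!='image'})
a=cv2.imread('pics/scene0.png');b=cv2.imread('pics/top0.png')
E
```

```text
pics
0.0 [ 0.27938838 -0.55839062  0.2300605 ] [-3.05551576e+00 -7.21588423e-01  3.85803753e-04] 0.08538497190985231
scene {'fx': 484.2095, 'fy': 484.2095, 'cx': 251.6215, 'cy': 192.3748, 'rvec': [1.1805, 2.3002, -0.9855], 'tvec': [0.3117, -0.1405, 1.5313]}
top {'fx': 478.0948, 'fy': 478.0948, 'cx': 256.8361, 'cy': 189.9594, 'rvec': [2.2145, -2.1648, 0.06], 'tvec': [-0.0535, 0.4689, 1.5102]}
wrist {'fx': 297.3186, 'fy': 297.3186, 'cx': 252.661, 'cy': 188.3284, 'mount': [[0.0011, -0.9499, -0.3126, 0.0809], [1.0, 0.0014, -0.0007, 0.0005], [0.0011, -0.3126, 0.9499, -0.142], [0.0, 0.0, 0.0, 1.0]]}
```

View pics/scene0.png

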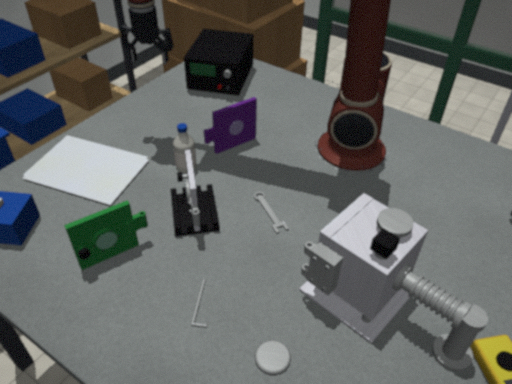

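View pics/top0.png

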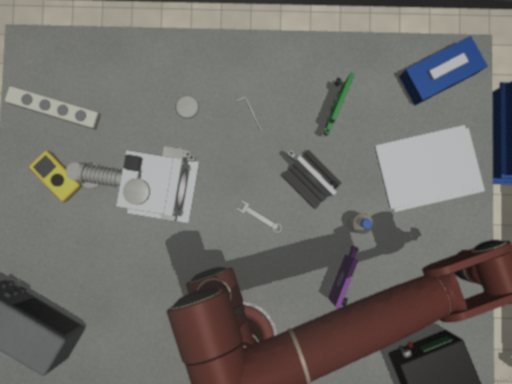

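The scene view shows the silver door in the black rack at about (192,190). The look-alikes are green at (105,237) and purple at (233,125). The chamber is at (365,265), with its jamb lugs at (322,268). In the top view the door is at (313,172) with its knuckle at (293,154), green is at (338,103), purple at (345,277), and the jamb at (180,155).
Candidates for the door: silver in the rack (scene 192,190), green (105,237), purple (233,125). I choose silver in the rack and will check it in a close crop.

```bash
cat > h.py <<'E'
import numpy as np,cv2
from scipy.spatial.transform import Rotation as R
def load(n): return np.load(f'pics/{n}.npy',allow_pickle=True).item()
def ray(d,px,pose=None):
    """ray origin, dir in world; pose=(tool_pos,tool_rot) for wrist"""
    x,y=(px[0]-d['cx'])/d['fx'],(px[1]-d['cy'])/d['fy']
    if pose is None:
        M=cv2.Rodrigues(np.array(d['rvec']))[0]; return -M.T@d['tvec'],M.T@np.array([x,y,1])
    r=np.hypot(x,y);v=np.array([np.sin(r)*x/r,np.sin(r)*y/r,np.cos(r)]) if r>0 else np.array([0,0,1.])
    T=np.array(d['mount']);Q=R.from_rotvec(pose[1]).as_matrix()
    return Q@T[:3,3]+pose[0],Q@T[:3,:3]@v
def onz(d,px,z,pose=None):
    o,v=ray(d,px,pose);return o+v*(z-o[2])/v[2]
def proj(d,P,pose=None):
    P=np.array(P,float)
    if pose is None:
        M=cv2.Rodrigues(np.array(d['rvec']))[0];c=M@P+d['tvec'];return np.array([d['fx']*c[0]/c[2]+d['cx'],d['fy']*c[1]/c[2]+d['cy']])
    T=np.array(d['mount']);Q=R.from_rotvec(pose[1]).as_matrix()
    c=T[:3,:3].T@(Q.T@(P-pose[0])-T[:3,3]);th=np.arctan2(np.hypot(c[0],c[1]),c[2]);u=c[:2]/np.hypot(c[0],c[1])
    return np.array([d['cx'],d['cy']])+d['fx']*th*u
def snap(n,name):
    from station import ctrl,optics
    o=ctrl.get_obs();d=optics.get_image(n);d['pose']=(o['tool_pos'],o['tool_rot']);np.save(f'pics/{name}.npy',d,allow_pickle=True);cv2.imwrite(f'pics/{name}.png',d['image']);return d
def crop(im,x,y,w,h,s): return cv2.resize(im[y:y+h,x:x+w],None,fx=s,fy=s,interpolation=cv2.INTER_CUBIC)
E
python3 - <<'E'
from h import *
t=load('top0')['image'];s=load('scene0')['image']
a=crop(t,275,135,80,80,5);b=crop(t,110,135,80+20,100,4);c=crop(s,160,120,80,120,2.5)
H=np.zeros((600,800,3),np.uint8);H[:400,:400]=a;H[:400,400:]=b
d=crop(s,290,195,140,100,2.)[:200];H[400:600,400:680]=d;H[400:600,0:240]=cv2.resize(s[145:245,150:270],(240,200))
cv2.imwrite('pics/c1.png',H)
E
```

```text
(no output)
```

View pics/c1.png

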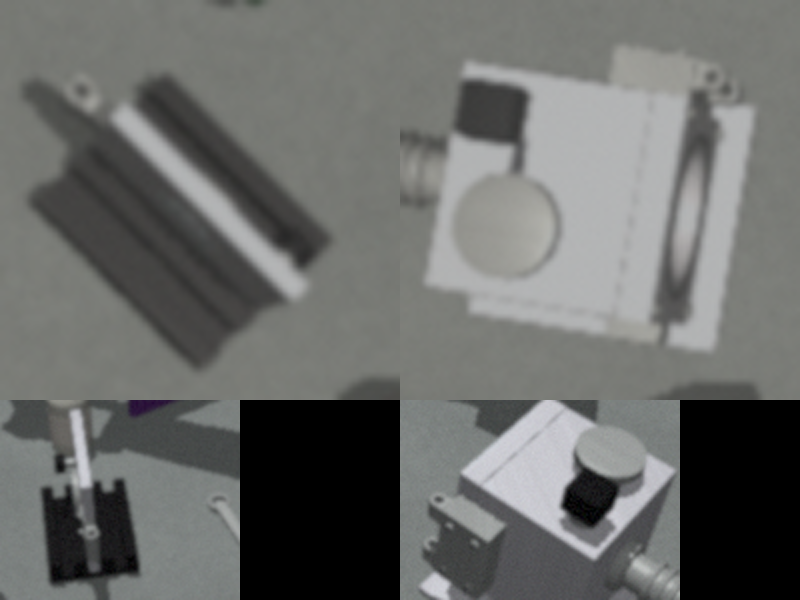

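The crop confirms the choice: a silver plate in the rack's middle slot, black knob at the −x end on the outer side, knuckle ring at top px (291.4,153.4). The upper lug hole is at about (187.5,153.8) and the lower one at about (193.8,157.5).

```bash
python3 - <<'E'
from h import *
t=load('top0')
A=lambda x,y:(275+(x-2)/5,135+(y-2)/5); B=lambda x,y:(110+(x-401.5)/4,135+(y-1.5)/4)
# plate top mask -> minAreaRect
im=t['image'];g=cv2.cvtColor(im,cv2.COLOR_BGR2GRAY)
m=np.zeros_like(g);m[145:205,290:345]=(g[145:205,290:345]>150)*255
n,l,st,c=cv2.connectedComponentsWithStats(m);i=1+st[1:,4].argmax();pts=np.argwhere(l==i)[:,::-1].astype(np.float32)
r=cv2.minAreaRect(pts);print(r);bx=cv2.boxPoints(r)
bw=np.array([onz(t,p,.162)[:2] for p in bx]);print(bw.round(4).tolist());cen=bw.mean(0)
e=sorted([(np.linalg.norm(bw[k]-bw[k-1]),k) for k in range(4)])[-1];v=bw[e[1]]-bw[e[1]-1];v*=np.sign(v[1])
print('door cen',cen,'yaw',np.degrees(np.arctan2(v[1],v[0])),e[0])
k=onz(t,A(82,92),.109);print('knuckle',k,'pred from plate',cen+.1*v/np.linalg.norm(v))
print('yaw from knuckle',np.degrees(np.arctan2(*(k[:2]-cen)[::-1])))
print('lug up',onz(t,B(710,75),.174),'lug low',onz(t,B(735,90),.100))
# chamber yaw: top edges z .205
P=[onz(t,B(*p),.205)[:2] for p in [(465,62),(430,288),(690,96)]]
for q in (0,2):
  v=P[q]-P[1] ;print(P[q],P[1])
v=P[0]-P[1];print('back edge dir',np.degrees(np.arctan2(v[1],v[0])),np.linalg.norm(v))
v=P[0]-P[2];print('side edge dir (chamber x)',np.degrees(np.arctan2(v[1],v[0])))
E
```

```text
((316.7500305175781, 174.75001525878906), (51.61879348754883, 4.242639541625977), 45.0)
[[0.5563, -0.1573], [0.5652, -0.1658], [0.462, -0.2725], [0.4532, -0.264]]
door cen [ 0.50920417 -0.21491244] yaw 45.95931132021232 0.14844630717514157
knuckle [ 0.57779131 -0.1431954   0.109     ] pred from plate [ 0.57872108 -0.14302781]
yaw from knuckle 46.277945378855925
lug up [0.56107725 0.15857917 0.174     ] lug low [0.55991523 0.15066701 0.1       ]
[0.56229269 0.32582448] [0.40353806 0.34404261]
[0.54187798 0.16736856] [0.40353806 0.34404261]
back edge dir -6.546427159077187 0.1597965372103182
side edge dir (chamber x) 82.65872168963944
```

```bash
cat >> h.py <<'E'
def goal(P,yaw):
    """shift and turn in the current tool axes to TCP P with tool x at yaw (deg), pointing down"""
    from station import ctrl
    o=ctrl.get_obs();Q=R.from_rotvec(o['tool_rot'])
    G=R.from_euler('z',yaw,degrees=True)*R.from_euler('x',180,degrees=True)
    print('t',round(o['t'],2),'pos',o['tool_pos'].round(4),'shift',Q.inv().apply(np.array(P)-o['tool_pos']).round(4),'turn',(Q.inv()*G).as_rotvec().round(4),
     'F',np.round(o['contact_force'],1),'M',np.round(o['wrist_torque'],2),'open',round(o['opening'],4),'grip',np.round(o['grip_force'],1))
E
python3 -c "
from h import *
goal([.509,-.215,.25],46.1)
t=load('top0');print(onz(t,(345,277),.1),onz(t,(366,224),.15))"
```

```text
t 0.15 pos [ 0.2794 -0.5585  0.2303] shift [ 0.359  -0.2045 -0.0193] turn [-0.0016 -0.0005 -0.3408] F [0.  0.1 0.1] M [-0.   -0.03 -0.02] open 0.0858 grip 0.0
[ 0.21171502 -0.31114452  0.1       ] [ 0.37068884 -0.36080607  0.15      ]
```

```bash
python3 -m jog '[[[0.02,-0.012,-0.01],[0,0,-0.03]],[[0.055,-0.032,-0.02],[0,0,-0.07]],[[0.09,-0.052,-0.02],[0,0,-0.11]],[[0.13,-0.074,-0.02],[0,0,-0.15]],[[0.17,-0.097,-0.02],[0,0,-0.19]]]' 1; python3 -c "
from h import *
goal([.509,-.215,.25],46.1)"
```

```text
t: 0.65
tool_pos: [0.3888, -0.3947, 0.251]
tool_rot: [-2.975, -1.01, -0.0]
contact_force: [0.8, -0.5, 0.4]
opening: 0.0854
grip_force: 0.0
t 0.65 pos [ 0.3888 -0.3947  0.251 ] shift [ 0.2048 -0.0693  0.0011] turn [-0.0002 -0.0002 -0.15  ] F [ 0.8 -0.5  0.4] M [0.01 0.01 0.  ] open 0.0854 grip 0.0
```

```bash
python3 -m jog '[[[0.045,-0.015,0],[0,0,-0.035]],[[0.09,-0.03,0],[0,0,-0.07]],[[0.135,-0.045,0],[0,0,-0.105]],[[0.175,-0.06,0],[0,0,-0.14]],[[0.205,-0.069,0],[0,0,-0.15]]]'; python3 -m jog '[[[0,0,0],[0,0,0]],[[0,0,0],[0,0,0]]]' >/dev/null; python3 - <<'E'
from h import *
goal([.509,-.215,.25],46.1)
d=snap('wrist','w1');im=d['image'].copy()
cv2.imwrite('pics/w1b.png',cv2.resize(im,(768,576)))
E
```

```text
t: 1.15
tool_pos: [0.5098, -0.2142, 0.251]
tool_rot: [-2.889, -1.232, -0.0]
contact_force: [0.6, -0.1, 0.3]
opening: 0.0858
grip_force: 0.0
t 1.35 pos [ 0.509  -0.2163  0.2509] shift [ 0.001  -0.0009  0.0009] turn [-0.0005  0.0007  0.0006] F [-0.1 -0.8 -0.3] M [ 0.02 -0.01  0.01] open 0.0858 grip 0.0
```

View pics/w1b.png

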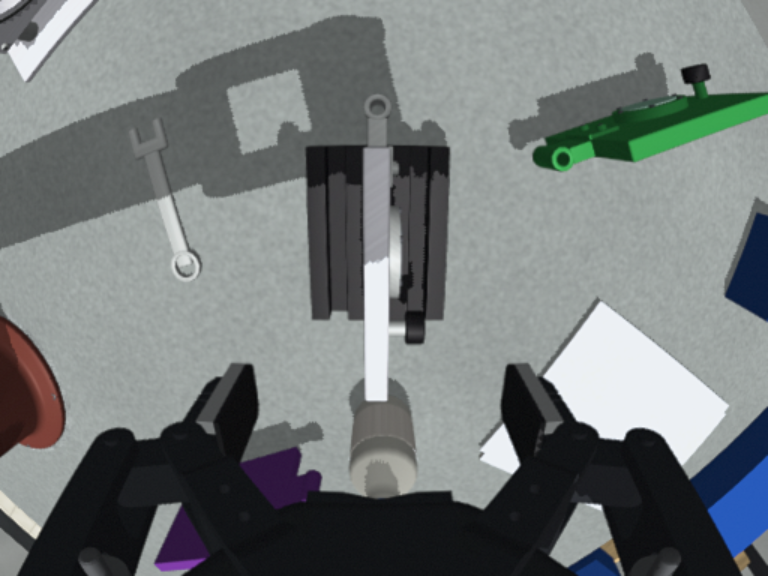

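The wrist view is aligned with the door. The plate's top edge runs from (377.5,148) to (376,400) in view pixels, with the knuckle hole at (376.5,106) and the knob at (415,327).

```bash
python3 - <<'E'
from h import *
d=load('w1');p=d['pose'];C=lambda x,y:((x-.25)/1.5,(y-.25)/1.5)
a=onz(d,C(377.5,148),.162,p);b=onz(d,C(376,400),.162,p);k=onz(d,C(376.5,106),.109,p)
print(a,b,k,'cen',(a+b)/2,np.linalg.norm(a-b),'yaw',np.degrees(np.arctan2(*(a-b)[:2][::-1])))
v=(k-b)[:2];print('yaw2',np.degrees(np.arctan2(v[1],v[0])),np.linalg.norm(v))
c=(a+b)/2;goal([c[0],c[1],.125],np.degrees(np.arctan2(*(a-b)[:2][::-1])))
E
```

```text
[ 0.56204494 -0.16036452  0.162     ] [ 0.45884814 -0.26637975  0.162     ] [ 0.57933592 -0.14101697  0.109     ] cen [ 0.51044654 -0.21337213  0.162     ] 0.14794867336788214 yaw 45.7718216770777
yaw2 46.135976208333815 0.17387677550563183
t 1.4 pos [ 0.5086 -0.217   0.251 ] shift [ 0.0039 -0.0011  0.126 ] turn [-0.0005  0.0006  0.0049] F [ 0.9 -0.  -1.1] M [-0.02  0.02 -0.03] open 0.0855 grip 0.0
```

```bash
python3 -m jog '[[[0.003,-0.001,0.03],[0,0,0]],[[0.003,-0.001,0.065],[0,0,0]],[[0.003,-0.001,0.1],[0,0,0]],[[0.003,-0.001,0.12],[0,0,0]],[[0.003,-0.001,0.126],[0,0,0]]]';
python3 -m jog '[[[0,0,0],[0,0,0]],[[0,0,0],[0,0,0]],[[0,0,0],[0,0,0]],[[0,0,0],[0,0,0]],[[0,0,0],[0,0,0]]]' 0 80; python3 -m jog '[[[0,0,0],[0,0,0]],[[0,0,0],[0,0,0]],[[0,0,0],[0,0,0]]]'; python3 -c "
from h import *
goal([.51,-.215,.125],46.)"
```

```text
t: 1.9
tool_pos: [0.5077, -0.2141, 0.1218]
tool_rot: [-2.888, -1.224, 0.006]
contact_force: [-0.6, -0.4, -0.2]
opening: 0.0854
grip_force: 0.0
t: 2.4
tool_pos: [0.5107, -0.214, 0.1265]
tool_rot: [2.891, 1.229, 0.001]
contact_force: [-9.5, 7.1, 14.3]
opening: 0.0134
grip_force: 79.3
t: 2.7
tool_pos: [0.5109, -0.214, 0.1265]
tool_rot: [2.89, 1.229, 0.001]
contact_force: [-1.7, 0.7, 5.3]
opening: 0.0133
grip_force: 79.3
t 2.7 pos [ 0.5109 -0.214   0.1265] shift [-0.0013  0.0001  0.0015] turn [ 0.0012 -0.0004  0.001 ] F [-1.7  0.7  5.3] M [ 0.21  0.3  -0.07] open 0.0133 grip 79.3
```

```bash
python3 -m jog '[[[0,0,-0.005],[0,0,0]],[[0,0,-0.02],[0,0,0]],[[0,0,-0.04],[0,0,0]],[[0,0,-0.06],[0,0,0]],[[0,0,-0.08],[0,0,0]]]' - 100; python3 -c "
from h import *
goal([.536,-.06,.21],82.8)"
```

```text
t: 3.2
tool_pos: [0.5095, -0.2133, 0.2054]
tool_rot: [-2.889, -1.228, 0.002]
contact_force: [0.1, -0.2, -5.8]
opening: 0.0126
grip_force: 98.2
t 3.2 pos [ 0.5095 -0.2133  0.2054] shift [ 0.1288 -0.0873 -0.0045] turn [-2.700e-03 -3.000e-04 -6.412e-01] F [ 0.1 -0.2 -5.8] M [-0.09  0.01  0.04] open 0.0126 grip 98.2
```

```bash
python3 -m jog '[[[0.006,-0.004,0],[0,0,-0.03]],[[0.018,-0.012,-0.002],[0,0,-0.09]],[[0.034,-0.023,-0.004],[0,0,-0.16]],[[0.05,-0.034,-0.004],[0,0,-0.23]],[[0.066,-0.045,-0.004],[0,0,-0.3]]]';python3 -c "
from h import *
goal([.536,-.06,.21],82.8)"
```

```text
t: 3.7
tool_pos: [0.5228, -0.1334, 0.2074]
tool_rot: [-2.669, -1.651, 0.003]
contact_force: [0.9, 0.9, -5.6]
opening: 0.0127
grip_force: 98.2
t 3.7 pos [ 0.5228 -0.1334  0.2074] shift [ 0.0716 -0.021  -0.0025] turn [-0.0033 -0.0007 -0.3372] F [ 0.9  0.9 -5.6] M [ 0.01 -0.04  0.  ] open 0.0127 grip 98.2
```

```bash
python3 -m jog '[[[0.015,-0.005,0],[0,0,-0.07]],[[0.031,-0.01,-0.002],[0,0,-0.15]],[[0.048,-0.015,-0.002],[0,0,-0.23]],[[0.063,-0.019,-0.002],[0,0,-0.3]],[[0.071,-0.021,-0.002],[0,0,-0.337]]]'; python3 -m jog '[[[0,0,0],[0,0,0]],[[0,0,0],[0,0,0]],[[0,0,0],[0,0,0]]]' >/dev/null; python3 - <<'E'
from h import *
goal([.536,-.06,.21],82.8)
d=snap('wrist','w2');cv2.imwrite('pics/w2b.png',cv2.resize(d['image'][:288],(800,450),interpolation=cv2.INTER_CUBIC))
E
```

```text
t: 4.2
tool_pos: [0.536, -0.0604, 0.2095]
tool_rot: [-2.354, -2.075, 0.002]
contact_force: [-0.3, -0.1, -5.6]
opening: 0.0126
grip_force: 98.2
t 4.5 pos [ 0.5367 -0.0628  0.211 ] shift [ 0.0027 -0.0011  0.001 ] turn [-0.0006  0.0003 -0.0054] F [-0.3  0.3 -5.8] M [-0.02 -0.02 -0.03] open 0.013 grip 98.2
```

View pics/w2b.png

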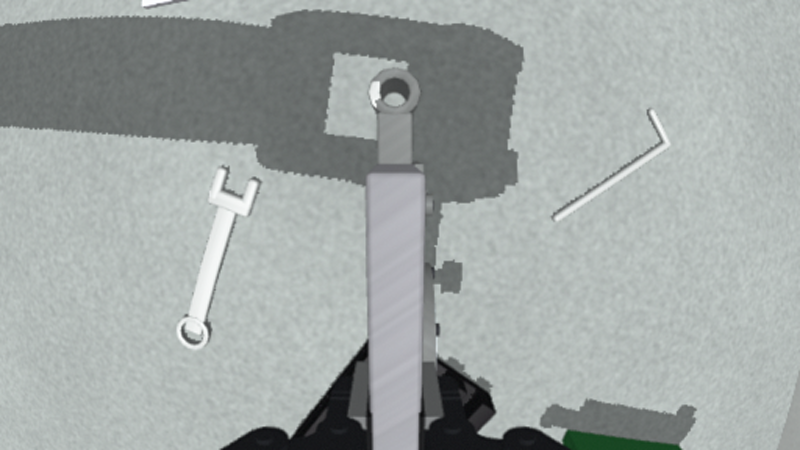

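The held door's knuckle is at (394,90) and the plate is straight in the grip. The chamber is out of view, so I'll go higher and nearer to see the lug.

```bash
python3 -m jog '[[[0.01,-0.001,-0.015],[0,0,0]],[[0.03,-0.001,-0.035],[0,0,0]],[[0.05,-0.001,-0.05],[0,0,0]],[[0.07,-0.001,-0.05],[0,0,0]],[[0.079,-0.001,-0.05],[0,0,-0.005]]]'; python3 -m jog '[[[0,0,0],[0,0,0]],[[0,0,0],[0,0,0]],[[0,0,0],[0,0,0]]]' >/dev/null; python3 - <<'E'
from h import *
goal([.5434,.016,.26],82.8)
d=snap('wrist','w3');cv2.imwrite('pics/w3b.png',crop(d['image'],130,0,260,195,3))
for P in ([.5605,.155,.174],[.5605,.155,.1]): print(proj(d,P,d['pose']))
E
```

```text
t: 5.05
tool_pos: [0.5469, 0.0178, 0.2636]
tool_rot: [2.353, 2.079, 0.004]
contact_force: [0.2, -0.9, -6.6]
opening: 0.0127
grip_force: 98.2
t 5.35 pos [0.5459 0.0155 0.2608] shift [ 0.0002 -0.0025  0.0008] turn [-0.001   0.0005 -0.0002] F [-0.8  0.  -6.2] M [-0.04 -0.   -0.03] open 0.0127 grip 98.2
[247.9061278   17.79857762]
[249.23148626  35.88416824]
```

View pics/w3b.png

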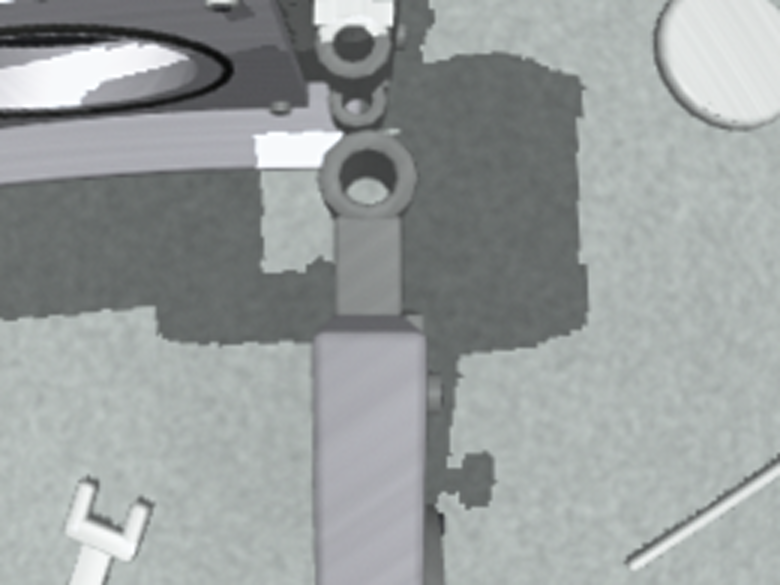

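The wrist view shows the upper lug hole at crop (354,42), i.e. px (247.7,13.7), and the lower lug hole partly hidden at crop (358,102). The knuckle mouth is at crop (368,176), i.e. (252.3,58.3).

```bash
python3 - <<'E'
from h import *
d=load('w3');p=d['pose'];C=lambda x,y:(130+(x-1)/3,(y-1)/3)
u=onz(d,C(354,42),.174,p);l=onz(d,C(357.5,103),.1,p);print('up',u,'low',l)
zk=p[0][2]-.0175;k=onz(d,C(368,176),zk,p);Q=R.from_rotvec(p[1]);print('knuckle',k,'in tool',Q.inv().apply(k-p[0]))
w1=load('w2');q=w1['pose'];k2=onz(w1,((394-.28)/1.5625,(90-.28)/1.5625),q[0][2]-.0175,q);print(R.from_rotvec(q[1]).inv().apply(k2-q[0]))
for z,y in((.174,42),(.1,103)): print(z)
for e in ('up',u),('low',l): print(e[0],'shift to align',Q.inv().apply(e[1]-k)[:2].round(4))
E
```

```text
up [0.56074219 0.15840924 0.174     ] low [0.56035566 0.15703265 0.1       ]
knuckle [0.55896764 0.11410932 0.24331747] in tool [0.09946635 0.00059547 0.01745187]
[0.09996937 0.00040924 0.01747031]
0.174
0.1
up shift to align [ 0.0442 -0.0037]
low shift to align [ 0.0428 -0.0039]
```

```bash
python3 -m jog '[[[0,-0.001,0.015],[0,0,0]],[[0,-0.002,0.04],[0,0,0]],[[0,-0.0035,0.065],[0,0,0]],[[0,-0.0038,0.085],[0,0,0]],[[0,-0.0038,0.096],[0,0,0]]]'; python3 -m jog '[[[0,0,0],[0,0,0]],[[0,0,0],[0,0,0]],[[0,0,0],[0,0,0]]]' >/dev/null; python3 - <<'E'
from h import *
goal([.5489,.057,.1645],82.8)
d=snap('scene','s2')
h=np.array([.5606,.158]);
for z in(.174,.15,.1,.076): print(z,proj(d,[*h,z]).round(1))
o=d['pose'];k=o[0]+R.from_rotvec(o[1]).apply([.0995,.0006,.0175]);print('k',k,proj(d,k).round(1),proj(d,k-[0,0,.044]).round(1))
w=snap('wrist','w4')
H=np.zeros((600,800,3),np.uint8);a=crop(d['image'],270,215,80,100,6)[:600];H[:,:480]=a
b=crop(w['image'],200,0,107,100,3);H[:300,480:]=b[:,:320];cv2.imwrite('pics/c4.png',H)
E
```

```text
t: 5.9
tool_pos: [0.5404, 0.0165, 0.1614]
tool_rot: [-2.354, -2.075, 0.006]
contact_force: [-0.6, -0.5, -6.2]
opening: 0.0126
grip_force: 98.0
t 6.2 pos [0.5435 0.0165 0.167 ] shift [0.0409 0.0003 0.0025] turn [ 0.0029 -0.0001  0.0005] F [-0.2  0.3 -5.9] M [0.01 0.04 0.  ] open 0.0129 grip 98.1
0.174 [308.  243.8]
0.15 [307.  251.2]
0.1 [304.9 265.9]
0.076 [304.  272.6]
k [0.55658877 0.1151315  0.14949296] [290.8 241.2] [289.5 254.2]
```

View pics/c4.png

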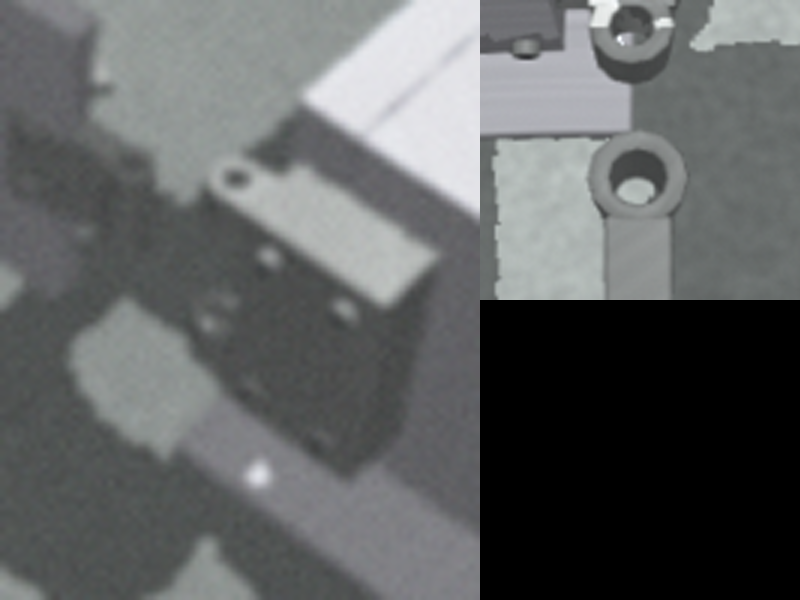

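The wrist inset shows the knuckle at px (252.1,59.7) lined up before the upper lug at (250.5,8.7). The scene crop is too dark to judge height, so I'll check for steadiness and stretch the contrast.

```bash
for i in 1 2 3; do python3 -m jog '[[[0,0,0],[0,0,0]]]' | grep -E 'tool_pos'; done; python3 - <<'E'
from h import *
from station import optics,ctrl
ims=[];zs=[]
for i in range(8):
    zs.append(ctrl.get_obs()['tool_pos']); d=snap('scene','s3');ims.append(d['image'].astype(float))
zs=np.array(zs);print(zs.mean(0),zs.std(0))
a=np.mean(ims,0)
a=crop(a,262,212,90,90,6.6);a=np.clip((a-30)*2.4,0,255)
cv2.imwrite('pics/c5.png',a.astype(np.uint8))
k=zs.mean(0)+R.from_rotvec(d['pose'][1]).apply([.0995,.0006,.0175])
for P in(k,k-[0,0,.044],[.5606,.158,.174],[.5606,.158,.15],[.5606,.158,.1]): print(((proj(d,P)-[262,212])*6.6+2.8).round(0))
E
```

```text
tool_pos: [0.5431, 0.0166, 0.1664]
tool_pos: [0.5427, 0.0167, 0.1659]
tool_pos: [0.5425, 0.0167, 0.1655]
[0.54244653 0.01670034 0.1653285 ] [4.38289492e-05 1.34050069e-05 9.57755747e-05]
[195. 197.]
[186. 283.]
[306. 213.]
[300. 262.]
[286. 359.]
```

View pics/c5.png

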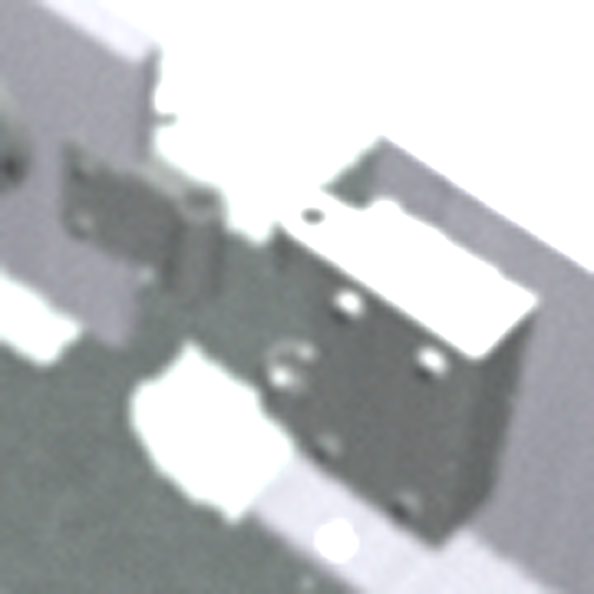

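The knuckle (hole at 201,203) stands level in front of the gap, with the upper lug hole at (313,215) and the lower ring at (290,362). Height agrees to about 1–2 mm. Next is the remaining shift.

```bash
python3 - <<'E'
from h import *
d=snap('wrist','w5');p=d['pose'];Q=R.from_rotvec(p[1])
g=cv2.cvtColor(d['image'],cv2.COLOR_BGR2GRAY)
# hole px from the previous wrist view, same pose
w=load('w4');print(cv2.norm(w['image'],d['image'],cv2.NORM_L1)/w['image'].size)
C=lambda x,y:(200+(x-481)/3,(y-1)/3)
u=onz(d,C(632,27),.174,p);k=onz(d,C(637,180),p[0][2]-.0175,p)
print(u,k,Q.inv().apply(k-p[0]),'shift',Q.inv().apply(u-k)[:2]);goal([.5489,.057,.1645],82.8)
c=crop(d['image'],200,0,107,80,7);cv2.imwrite('pics/w5b.png',c)
E
```

```text
3.192413330078125
[0.55708841 0.13536834 0.174     ] [0.55514997 0.11462235 0.14775432] [0.09874592 0.00042121 0.0175026 ] shift [ 0.02082648 -0.0006662 ]
t 7.05 pos [0.5424 0.0167 0.1653] shift [0.0408 0.0014 0.0008] turn [-0.      0.      0.0007] F [ 1.  -0.  -6.6] M [-0.06 -0.01 -0.02] open 0.0126 grip 98.1
```

View pics/w5b.png

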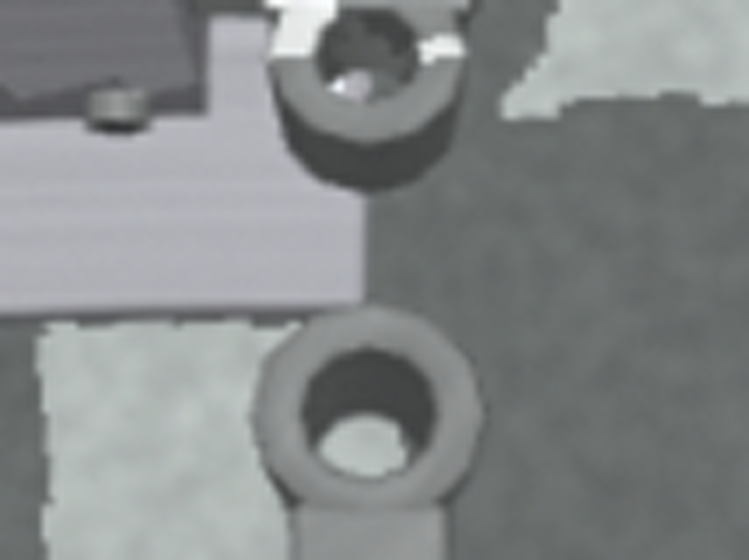

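This ring is the lower lug: its size puts it near z = 0.10, and the upper one is out of view. Its hole is at crop (367,52) and the knuckle mouth at (369,412).

```bash
python3 - <<'E'
from h import *
d=load('w5');p=d['pose'];Q=R.from_rotvec(p[1]);C=lambda x,y:(200+(x-3)/7,(y-3)/7)
u=onz(d,C(367,50),.1,p);k=onz(d,C(369,412),p[0][2]-.0175,p);b=onz(d,C(364,440),p[0][2]-.0615,p)
print(u,k,b,Q.inv().apply(k-p[0]),Q.inv().apply(b-p[0]),'shift',Q.inv().apply(u-k)[:2])
for e in(.5606,.158,.174),: print(Q.inv().apply(np.array(e)-k))
E
```

```text
[0.560442   0.15850884 0.1       ] [0.55538167 0.11527229 0.14775432] [0.55510801 0.11787211 0.10375432] [0.09941968 0.00057006 0.01750261] [ 1.01963901e-01 -2.15099611e-05  6.15027306e-02] shift [ 0.04352881 -0.00036628]
[ 0.04304563 -0.00015304 -0.02624451]
```

```bash
python3 -m jog '[[[0.004,0,0],[0,0,0]],[[0.009,0,0],[0,0,0]],[[0.014,0,0],[0,0,0]],[[0.018,0,0],[0,0,0]],[[0.02,0,0],[0,0,0]]]';python3 -m jog '[[[0,0,0],[0,0,0]],[[0,0,0],[0,0,0]],[[0,0,0],[0,0,0]],[[0,0,0],[0,0,0]],[[0,0,0],[0,0,0]]]'; python3 - <<'E'
from h import *
p=load('w5')['pose'];T=p[0]+R.from_rotvec(p[1]).apply([.0433,-.0002,0]);print(T);goal([T[0],T[1],.165],82.8)
E
```

```text
t: 7.55
tool_pos: [0.545, 0.0372, 0.1653]
tool_rot: [-2.355, -2.079, -0.0]
contact_force: [0.2, -1.0, -5.4]
opening: 0.0125
grip_force: 98.1
t: 8.05
tool_pos: [0.5449, 0.0364, 0.1653]
tool_rot: [2.356, 2.078, -0.0]
contact_force: [-0.4, -0.3, -4.7]
opening: 0.0128
grip_force: 98.1
[0.54762105 0.05968601 0.1652555 ]
t 8.05 pos [0.5449 0.0364 0.1653] shift [ 0.0235 -0.0002  0.0003] turn [-0.      0.      0.0004] F [-0.4 -0.3 -4.7] M [ 0.01 -0.06 -0.04] open 0.0128 grip 98.1
```

```bash
python3 -m jog '[[[0.003,0,0],[0,0,0]],[[0.006,0,0],[0,0,0]],[[0.008,0,0],[0,0,0]],[[0.01,0,0],[0,0,0]],[[0.012,0,0],[0,0,0]]]';python3 -m jog '[[[0.003,0,0],[0,0,0]],[[0.006,0,0],[0,0,0]],[[0.009,0,0],[0,0,0]],[[0.011,0,0],[0,0,0]],[[0.0115,-0.0002,0],[0,0,0]]]';python3 -m jog '[[[0,0,0],[0,0,0]],[[0,0,0],[0,0,0]],[[0,0,0],[0,0,0]],[[0,0,0],[0,0,0]],[[0,0,0],[0,0,0]]]'; python3 - <<'E'
from h import *
goal([.5476,.0597,.165],82.8)
ims=[];
for i in range(8): s=snap('scene','s6');ims.append(s['image'].astype(float))
a=crop(np.mean(ims,0),270,215,60,75,8);a=np.clip((a-30)*2.6,0,255)
d=snap('wrist','w6');t=snap('top','t6');p=d['pose']
H=np.zeros((600,800,3),np.uint8);H[:,:400]=a[:,40:440]
b=crop(d['image'],227,0,50,50,8);H[:400,400:]=b
c=crop(t['image'],175,140,40,20,10);H[400:,400:]=c
cv2.imwrite('pics/c6.png',H)
for z in(.174,.1): print('wrist',z,((proj(d,[.5605,.1583,z],p)-[227,0])*8+[403.5,3.5]).round(0))
E
```

```text
t: 8.55
tool_pos: [0.5465, 0.0487, 0.1653]
tool_rot: [2.356, 2.079, 0.0]
contact_force: [-0.5, 0.3, -5.0]
opening: 0.0124
grip_force: 98.1
t: 9.05
tool_pos: [0.5477, 0.0601, 0.1653]
tool_rot: [-2.356, -2.079, -0.0]
contact_force: [0.8, 0.0, -5.9]
opening: 0.0127
grip_force: 98.1
t: 9.55
tool_pos: [0.5477, 0.0598, 0.1653]
tool_rot: [2.356, 2.078, -0.0]
contact_force: [0.2, -0.6, -6.1]
opening: 0.0127
grip_force: 98.1
t 9.55 pos [0.5477 0.0598 0.1653] shift [-0.0001 -0.0001  0.0003] turn [-0.      0.      0.0005] F [ 0.2 -0.6 -6.1] M [-0.01 -0.01 -0.03] open 0.0127 grip 98.1
wrist 0.174 [603. 418.]
wrist 0.1 [606. 538.]
```

View pics/c6.png

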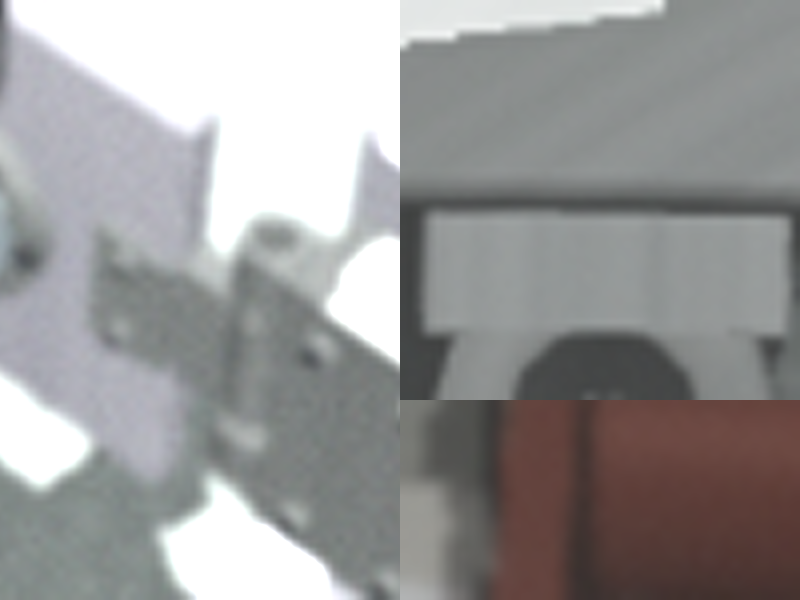

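The knuckle sits between the lugs, with the upper lug hole at (278,235) in the scene crop and no contact force. The wrist inset shows the top of the upper lug's hole near (603,400). I'll check alignment numerically from that wrist frame.

```bash
python3 - <<'E'
from h import *
d=load('w6');g=cv2.cvtColor(d['image'],cv2.COLOR_BGR2GRAY)
for r in range(38,74): print(r,' '.join('%3d'%v for v in g[r,236:270]))
p=d['pose'];k=p[0]+R.from_rotvec(p[1]).apply([.0995,.0005,.0175])
print('k',k)
for P in([.5605,.1583,.174],[.5605,.1583,.15],k,k-[0,0,.044],[.5605,.1583,.1]):print(proj(d,P,p).round(1))
E
```

```text
38 151 152 153 155 155 155 153 149 149 149 151 150 149 149 150 151 152 152 152 151 151 148 145 146 148 151 150 150 150 151 152 150 150 152
39 152 153 153 154 155 154 152 151 148 149 151 150 151 149 151 152 152 152 153 153 152 150 146 146 148 151 151 150 151 152 152 151 151 151
40 150 151 153 154 155 154 152 150 149 150 150 150 149 148 149 150 150 151 151 152 152 149 147 147 149 152 151 149 151 150 151 151 149 151
41 145 145 148 150 149 148 148 144 142 141 137 132 117 111 110 108 109 109 110 112 119 125 138 142 145 147 147 146 147 148 149 147 138 139
42 141 144 146 147 147 144 141 140 134 125 101  84  77  75  74  72  71  71  72  73  76  82 100 120 133 136 138 139 140 143 143 144 142 140
43 142 145 146 147 145 142 139 135 124  97  77  72  71  70  70  70  68  69  69  69  70  69  75  91 117 131 136 137 140 141 143 143 143 142
44 143 146 147 146 144 139 134 124  99  78  72  71  71  70  69  69  69  69  70  71  69  71  70  73  93 120 132 136 138 140 142 141 142 141
45 144 146 146 144 141 135 122  92  77  72  72  72  72  70  69  69  69  69  70  71  70  70  71  70  73  97 122 131 136 138 139 
[... 3310 characters left out ...]
4 134 135 128 109  82  74  85 101 107
70 253 254 220  98  75 102 114 119 126 130 133 133 132 132 130 130 132 133 130 130 129 128 128 128 128 126 120 109  85  74  85 102 107 107
71 251 253 254 164  77  69  81  89  99 106 114 125 127 128 128 129 130 130 129 128 126 122 112 109 100  93  88  80  77  83  96 105 106 106
72 250 251 253 224 114  78  68  69  73  75  81  88  94 109 123 126 127 125 117 105  94  86  80  78  73  71  70  79  99 103 101 105 107 107
73 250 250 252 251 178 133  78  68  69  68  69  68  69  72  77  86  97  82  75  71  70  69  67  69  67  69  77  91  99 103 102 106 108 108
k [0.56057174 0.15853632 0.14778065]
[251.9  51.8]
[252.1  58.2]
[252.2  58.3]
[252.3  66. ]
[252.3  66.8]
```

```bash
python3 -c "
from h import *
goal([.5477,.0598,.165],82.8)
from station import job
print(job.finish_job())"
```

```text
t 10.05 pos [0.5477 0.0599 0.1653] shift [-0.0001  0.0001  0.0003] turn [-0.      0.      0.0006] F [-0.1 -0.1 -6.4] M [-0.04  0.01 -0.02] open 0.0127 grip 98.1
the job is handed in; nothing more can be done
None
```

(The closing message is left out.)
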